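# Hold the selector switch pressed in the amplifier panel for the nut

## Robot

A 6-joint arm with a two-finger parallel gripper is mounted at the origin on the work surface. World frame = base frame: x ahead of the robot, y to its left, z up, the work surface at z = 0. Lengths are in m, angles in rad, forces in N, time in s.
With the tool pointing down it reaches from about 0.3 to 0.875 m from the base axis. Payload 6.4 kg.
Tool frame: the origin (TCP) lies midway between the tips of the shut fingers; the grasp point (between the pads) lies 19 mm behind it (ctrl.hold_point_z is the distance from the TCP to the grasp point, in m); z points along the fingers, y is the line along which they close (so a half turn about z gives the same grasp; the last joint's range is limited). The gripper opens to 85 mm and grips with 20 to 120 N. Pads are 22 mm wide; open, the fingers measure 114 mm over their backs; the gripper's body (76 mm by 85 mm) begins 54 mm behind the grasp point. The pads swing forward as they close: fully open they stand 13 mm farther back than shut.
Start: joints at [1.108, 0.181, 1.607, -0, 1.354, -0.206], TCP at [0.146, 0.556, 0.231] pointing down, gripper open.
Joint ranges: [-2.99, 2.99], [-0.89, 2.07], [0.3, 2.58], [-1.14, 4.28], [0, 2.63], [-3.12, 3.12]. Speed limits (rad/s): [2.57, 2.57, 3.01, 3.14, 3.14, 3.14].

## Interface

Orientations are given as a unit quaternion [w, x, y, z].
In Python, from bench import ctrl gives the robot as it stands.
- The arm moves only by the tool carry_out, never from a script. Its argument "plan" is text: rows parted by semicolons, each of 6 numbers parted by spaces: the shift along the tool's x, y, z as a fraction of full scale, then the turn, a rotation vector about the tool's x, y, z as a fraction of full scale. A call has exactly 8 rows; each row shifts and turns the commanded pose from where the row before left it, along the tool's axes as they then stand; what a row does not reach is not made up. Full scale, the value 1, is 40 mm for a shift and 0.1 rad for a turn. A row lasts 1/12 s, in which the tool goes at most 41.7 mm and 7.16 degrees, less where a joint would pass 70% of its speed; a pose out of reach is approached as far as the arm can. A call with a number of a shift or a turn outside -1 to 1 is refused whole. A call with a gripper value outside its range is refused whole. "claw" is the gripper's target within -1 to 1 (shut at 1, half-way at 0, fully open at -1), set as the call begins (left out, the last holds). The fingers move at their own pace and stop on an object; the grip force is fixed at half the most. Time passes only in rows, so rows that do not move let the fingers close, or fill a call up. It gives the time, the measured TCP pose, the force, the opening and the grip force at its end, in the units of the state.
- ctrl.get_obs(): the state, without advancing time (a new reading comes with each control period).
- ctrl.camera(name): name is "scene" or "top" or "wrist"; returns a dict with "pixels" (384x512x3 uint8, red, green, blue), "mtx" (3x3 intrinsics, pixels), "k1" (the pictures are not rectified: a ray, as slopes to the right and down, at radius r is drawn at 1 + k1 r^2 times it, then the intrinsics apply), "R" (3x3) and "t" (3): a world point X has camera coordinates R X + t. Camera axes: x right, y down, z forward; pixel columns grow to the right and rows downward; lengths in m; the calibration is good to about 2 mm. A picture is of the moment at which its call begins. There is no depth.
- ctrl.hand_in(): hands the job in; it is judged then, once.
The state is a dict: "time_s": time; "q": joint angles; "dq": joint speeds; "joint_efforts": joint torques, N m; "eef_pos": TCP position; "eef_rot": TCP orientation; "wrist_force": force on the tool from outside, world axes, zero at the start; "torque": the same for the moment, N m; "opening": opening from 0.0 (shut) to 1.0 (fully open); "grasp_force": force on a finger pad.
Only numpy, scipy, OpenCV 4.12 (cv2) and the standard library are available. Lean on these libraries where they do the work, as an engineer would, in place of code of your own. Each camera call takes 0.05 s, during which the arm holds its last target. There are 200 camera calls.

## Task

I am refitting the speaker selector in this opened amplifier: pick up the white selector switch, pass its shaft and threaded bushing from inside the amplifier out through the empty hole in the front panel until the steel face of the switch sits flat against the inside of the panel, square and upright. Then press it there with a steady push of about 10 newtons, never more than 25, so that I can run the nut on from the front, and finish while still holding it pressed like that: do not let go. Leave the other things on the bench where they are.

Things in the scene. Friction and masses are not known exactly. Their poses are not given: they have to be found in the camera images.
- selector_center (a point): centre of the selector switch, loose, 90 g: box case (white, steel front face) 40 mm along x, 36 along y, 44 along z; starts lying z up, so 22 mm above the bench, shaft (+x) away from the robot within 45 degrees. In mid-face stands a brass bushing, 9 mm across, 10.5 long, end tapered, then a steel shaft, 6 mm across, 18 long. Lugs stick out 5 mm at the back. Grip across the 36 mm
- selector_face (a point): middle of the switch's steel front face, where the bushing begins: 20 mm along +x from selector_center; same axes
- selector_tip (a point): free end of the switch's shaft: 48.5 mm along +x from selector_center; same axes
- hole (a point): centre of the empty round hole, 13 mm across, on the INNER face of the front panel, 55 mm above the bench. x points out through the front, square to the panel and level (away from the robot, within 15 degrees), y along the panel, z up. Its inner rim has a 1 mm chamfer
- front_panel: upright aluminium panel, 268 mm wide, from 11 to 87 mm above the bench, 3 mm thick; axes as hole. Origin: inner face, mid-width, level with the bench; hole at y +35 mm, z 55 mm. Volume knob outside at y -85 mm, its control inside (22 mm deep, 26 mm square). It hangs on rubber bushes: pushed outward it gives 1 mm per 5 N, springs back, and stops at 8 mm
- amp: opened amplifier, does not move: tray 200 mm along x, 260 along y, floor 13 mm above the bench, origin at the centre of its underside. Panel's inner face at x +104 mm; rear wall 71 mm high at x -100, side walls 61 mm high at y +-130. Transformer, board, heat sink (tops under 62 mm) lie behind x 0; from there to the panel it is free but for the volume control
- knob: loose aluminium knob, 34 mm across, 19 mm high, standing on the bench; origin at its underside. Leave it.
- capacitor: loose green can capacitor, 35 mm across, 50 mm high, standing; origin at its underside. Leave it.
- nut: loose brass mounting nut, 18 mm across, 5 mm high, lying in front of the amplifier; origin at its underside. Leave it.
- spanner: loose steel spanner, 150 mm long, lying in front of the amplifier; origin near its middle. Leave it.
- screwdriver: loose orange screwdriver, 190 mm long, lying in front of the amplifier; origin near its middle. Leave it.
- spool: loose spool of solder, 56 mm across, 40 mm high, standing; origin at its underside. Leave it.
- jar: loose glass jar with red cap, 60 mm across, 75 mm high, standing; origin at its underside. Leave it.
- woofer: loose black loudspeaker driver, 124 mm across, 48 mm high, lying face up; origin at its underside. Leave it.
Mind the look-alikes: they are no part of the job. Leave any black or brown look-alike of the part that bears selector_center alone.

How it is judged:
By the outcome, as a careful person would: the job done as asked, in the order asked, and still so for the second after the job is handed in, while the arm keeps its last pose, push and grip.
It also fails if it takes over 54 s, if anything falls off the work surface, if the arm or the gripper's body presses on something with over 40 N, if the wrist force passes 120 N, or if a joint passes its speed limit or range.

## Working session

There is one attempt and no reset: what is moved stays moved. The work goes in short steps, Python scripts to look and compute and a tool call to move; the robot and the scene stay as the last step left them, time stands still between calls to the robot, and variables do not carry over. Pictures are saved under pics/ and viewed, at most 10 in all, crops included, and the job is handed in when it is done.

Besides the shell and the picture viewer there is one more tool, called after ">>>" by a JSON object that holds its "name" and its "arguments", one argument or row to a line. carry_out: Moves the arm, as the interface text tells. Shift numbers are shares of 40 mm and turn numbers shares of 0.1 rad, none past 1 either way. Its arguments: {"type":"object","properties":{"plan":{"type":"string"},"claw":{"type":"number"}},"required":["plan"]}

```bash
ls; mkdir -p pics
python3 - <<'E'
from bench import ctrl
import cv2, numpy as np
for n in ("scene","top"):
    c=ctrl.camera(n); cv2.imwrite(f"pics/{n}0.png",c["pixels"][:,:,::-1])
    print(n,c["mtx"].round(1).tolist(),c["k1"],c["R"].round(3).tolist(),c["t"].round(3).tolist())
o=ctrl.get_obs();print(o, ctrl.hold_point_z)
E
```

```text
pics
scene [[428.5, 0.0, 259.8], [0.0, 428.5, 195.3], [0.0, 0.0, 1.0]] -0.11627283964949277 [[0.46, 0.888, -0.012], [0.721, -0.381, -0.579], [-0.519, 0.258, -0.815]] [-0.265, -0.346, 1.686]
top [[419.4, 0.0, 257.6], [0.0, 419.4, 190.4], [0.0, 0.0, 1.0]] 0.054623109082601866 [[-0.005, -1.0, -0.001], [-0.974, 0.005, -0.227], [0.227, 0.0, -0.974]] [0.029, 0.581, 1.028]
{'time_s': 0.1, 'q': array([ 1.10768694e+00,  1.81487785e-01,  1.60784836e+00,  3.50623462e-05,
        1.35379153e+00, -2.06274526e-01]), 'dq': array([ 0.00136359, -0.00364467, -0.00323168, -0.00151646, -0.00069667,
       -0.00060662]), 'joint_efforts': array([ 7.69257458e-04, -4.45876408e+01, -3.52242529e+01, -3.62789015e-04,
        4.13201240e-03, -8.58054227e-05]), 'eef_pos': array([0.14580855, 0.55572705, 0.23049123]), 'eef_rot': array([-2.68277951e-04,  1.28068485e-01,  9.91765030e-01, -7.19300360e-04]), 'wrist_force': array([ 0.55505308,  0.51452817, -0.15228962]), 'torque': array([-0.00038979, -0.01871395, -0.04224474]), 'grasp_force': 0.0, 'opening': 0.9984041489962392} 0.0187
```

View pics/scene0.png

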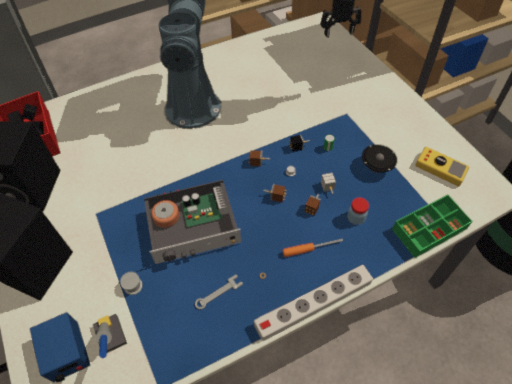

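View pics/top0.png

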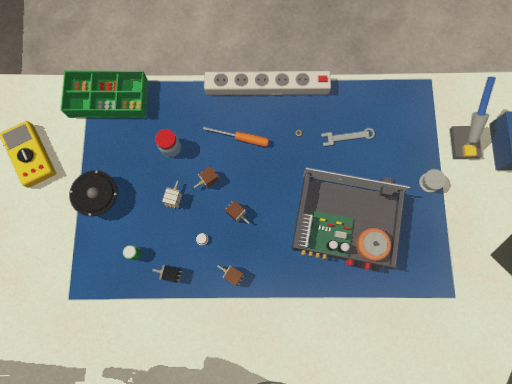

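The top view shows the white switch at about (172,197), with its shaft up to the right at (178,182). The panel's top edge runs from (306,171) to (408,186). The brown and black look-alikes are elsewhere.

```bash
cat > h.py <<'E'
from bench import ctrl
import cv2, numpy as np
from scipy.spatial.transform import Rotation as Ro
def cam(n,f=None):
    c=ctrl.camera(n)
    if f: cv2.imwrite(f"pics/{f}.png",c["pixels"][:,:,::-1])
    return c
def ray(c,uv):
    d=np.array([c["k1"],0,0,0,0.])
    x,y=cv2.undistortPoints(np.array([[uv]],float),c["mtx"],d)[0,0]
    v=c["R"].T@np.array([x,y,1.]); return -c["R"].T@c["t"],v/np.linalg.norm(v)
def plane(c,uv,z):
    o,v=ray(c,uv); return o+v*(z-o[2])/v[2]
def proj(c,X):
    return cv2.projectPoints(np.array(X,float).reshape(-1,3),cv2.Rodrigues(c["R"])[0],c["t"],c["mtx"],np.array([c["k1"],0,0,0,0.]))[0][:,0]
def toolR():
    q=ctrl.get_obs()["eef_rot"]; return Ro.from_quat(np.roll(q,-1))
E
python3 - <<'E'
from h import *
c=cam("top");p=c["pixels"].astype(int)
sub=p[170:220,150:195]; m=(sub.min(2)>140)
n,l,s,ce=cv2.connectedComponentsWithStats(m.astype(np.uint8))
for i in range(1,n):
    if s[i,4]>30: 
        u=ce[i]+[150,170];print(s[i],u,plane(c,u,.044), cv2.minAreaRect(np.argwhere(l==i)[:,::-1].astype(np.float32)))
print("tip",plane(c,(178.5,181),.022))
for u in [(306,171),(408.5,186)]: print(plane(c,u,.087))
print("knob etc",[plane(c,u,.0).round(3).tolist() for u in [(202,240),(131,254),(167,140)]])
w=cam("wrist","w0");T=toolR().as_matrix();o=ctrl.get_obs()
C=-w["R"].T@w["t"];print("cam in tool",T.T@(C-o["eef_pos"]));print((w["R"]@T).round(3),w["mtx"][0],w["k1"])
print(T.round(3))
E
```

```text
[ 12  18  17  17 184] [170.26630435 195.95108696] [0.57217396 0.25772183 0.044     ] ((20.350000381469727, 25.94999885559082), (12.649109840393066, 14.862704277038574), 18.434947967529297)
tip [0.61871558 0.2417821  0.022     ]
[ 0.62694255 -0.0995559   0.087     ]
[ 0.5855675  -0.35881288  0.087     ]
knob etc [[0.46, 0.177, 0.0], [0.424, 0.364, 0.0], [0.745, 0.283, 0.0]]
cam in tool [ 0.07211057  0.00027092 -0.14228002]
[[ 0.001  1.     0.001]
 [-0.959  0.001 -0.283]
 [-0.283 -0.     0.959]] [265.45573635   0.         259.79624702] -0.06320455094027728
[[-0.967  0.254 -0.   ]
 [ 0.254  0.967 -0.001]
 [ 0.    -0.001 -1.   ]]
```

View pics/w0.png

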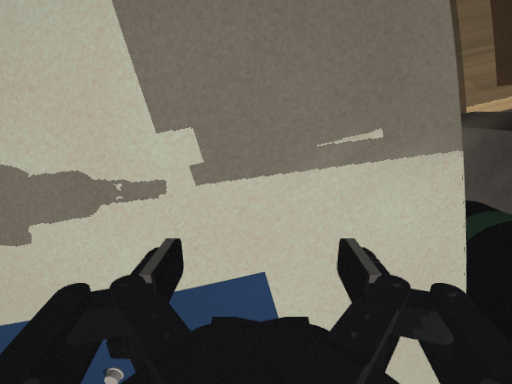

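The wrist view shows only bare bench and the fingers at about (160,260) and (360,260). I'm moving over the switch.

>>> {"name": "carry_out", "arguments": {
  "plan": "-0.76 -0.28 0.12 0 0 0;-0.76 -0.28 0.12 0 0 0;-0.76 -0.28 0.12 0 0 0;-0.76 -0.28 0.12 0 0 0;-0.76 -0.28 0.12 0 0 0;-0.76 -0.28 0.12 0 0 0;-0.76 -0.28 0.12 0 0 0;-0.76 -0.28 0.12 0 0 0",
  "claw": -1
}}

```text
time_s: 0.87
eef_pos: [0.3595, 0.4066, 0.1926]
eef_rot: [-0.0, 0.128, 0.992, -0.0]
wrist_force: [-0.3, 0.7, -0.8]
opening: 1.0
grasp_force: 0.0
```

>>> {"name": "carry_out", "arguments": {
  "plan": "-0.76 -0.28 0.12 0 0 0;-0.76 -0.28 0.12 0 0 0;-0.76 -0.28 0.12 0 0 0;-0.76 -0.28 0.12 0 0 0;-0.76 -0.28 0.12 0 0 0;-0.76 -0.28 0.12 0 0 0;-0.76 -0.28 0.12 0 0 0;-0.76 -0.28 0.12 0 0 0"
}}

```text
time_s: 1.53
eef_pos: [0.572, 0.2581, 0.154]
eef_rot: [-0.0, 0.128, 0.992, -0.0]
wrist_force: [0.7, 0.6, 0.4]
opening: 0.998
grasp_force: 0.0
```

Run:
```python
from h import *
c=cam("wrist","w1");o=ctrl.get_obs();print(o["eef_pos"],toolR().as_matrix().round(3),o["time_s"])
print(proj(c,[[.572,.258,.044],[.619,.242,.022]]))
```

```text
[0.57640223 0.25400021 0.15322181] [[-0.966  0.257  0.002]
 [ 0.257  0.966 -0.002]
 [-0.003 -0.001 -1.   ]] 1.5833
[[259.41934141 191.63573351]
 [256.29388148 228.68817531]]
```

View pics/w1.png

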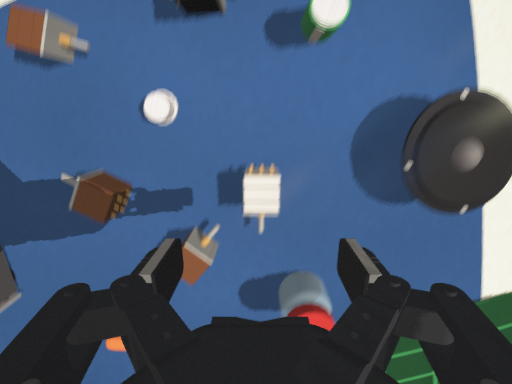

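The white switch is at (262,194) with its shaft downward at (262,225). A brown look-alike is close by at (200,255), and the jar is at (305,295).

Run:
```python
from h import *
c=cam("wrist");p=c["pixels"].astype(int);o=ctrl.get_obs();T=toolR().as_matrix()
m=((p.min(2)>120)&(p.max(2)-p.min(2)<50)).astype(np.uint8); m[:160]=0;m[222:]=0;m[:,:230]=0;m[:,295:]=0
n,l,s,ce=cv2.connectedComponentsWithStats(m);i=1+s[1:,4].argmax();print(s[i])
pts=np.argwhere(l==i)[:,::-1]
hull=cv2.convexHull(pts.astype(np.float32))
W=np.array([plane(c,u,.044)[:2] for u in pts])
r=cv2.minAreaRect((W*1000).astype(np.float32));print("rect mm",r)
print("center tool mm",(T.T@(np.append(np.array(r[0])/1000,.044)-o["eef_pos"])*1000).round(1),o["eef_pos"])
a=plane(c,(262,231),.022);b=plane(c,(262,219),.022);print("shaft pts",a,b)
for u in [(182,262),(190,232),(217,245),(200,283),(219,224)]: print("brown",u,(T.T@(plane(c,u,.035)-o["eef_pos"])*1000).round(0))
cv2.imwrite("pics/c1.png",cv2.resize(p[150:300,170:320][:,:,::-1].astype(np.uint8),(600,600),interpolation=cv2.INTER_CUBIC))
```

```text
[ 247  160   38   62 1747]
rect mm ((577.8295288085938, 259.45928955078125), (36.337642669677734, 62.78176498413086), 74.34379577636719)
center tool mm [ -2.6   4.7 109.4] [0.57407413 0.25577233 0.15335712]
shaft pts [0.6278047  0.24295719 0.022     ] [0.61379073 0.24664221 0.022     ]
brown (182, 262) [-88. -88. 119.]
brown (190, 232) [-51. -76. 118.]
brown (217, 245) [-66. -47. 118.]
brown (200, 283) [-115.  -70.  119.]
brown (219, 224) [-41. -44. 118.]
```

View pics/c1.png

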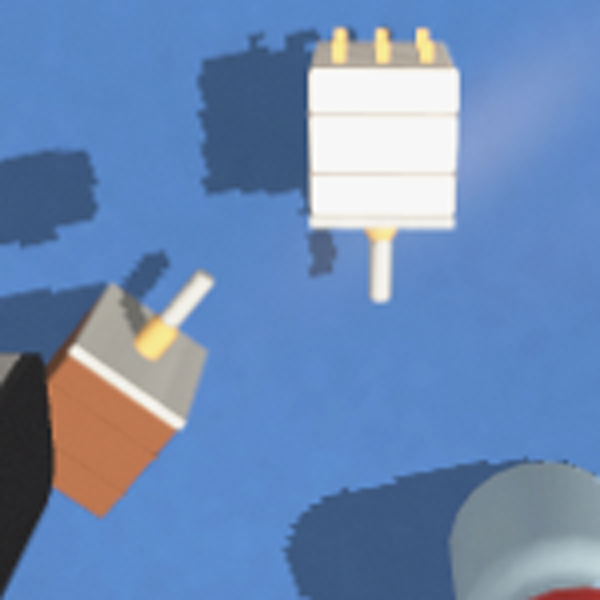

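The crop shows the switch square to the tool, with top corners at crop (309,67), (459,67), (455,227) and (310,227). The brown shaft's tip is at (208,275), ahead of where the fingers will come down.

Run:
```python
from h import *
c=cam("wrist");o=ctrl.get_obs();T=toolR().as_matrix()
P=np.array([plane(c,(u/4+170-.4,v/4+150-.4),.044) for u,v in [(309,67),(459,67),(455,227),(310,227)]])
L=(P-o["eef_pos"])@T*1000;print(L.round(1),L.mean(0).round(1))
t=[(plane(c,(u/4+169.6,v/4+149.6),.022)-o["eef_pos"])@T*1000 for u,v in [(381,235),(380,302)]];print(np.round(t,1))
# hole prelim
print(o["eef_pos"],o["time_s"])
```

```text
[[ 22.9 -13.2 109.5]
 [ 22.9  22.8 109.5]
 [-17.7  22.8 109.4]
 [-17.7 -13.6 109.5]] [  2.6   4.7 109.5]
[[-27.7   4.7 131.4]
 [-47.5   4.5 131.4]]
[0.57216881 0.25737093 0.15347993] 1.6833
```

>>> {"name": "carry_out", "arguments": {
  "plan": "0 0.09 0.3 0 0 0;0 0 0.4 0 0 0;0 0 0.4 0 0 0;0 0 0.4 0 0 0;0 0 0.3 0 0 0;0 0 0 0 0 0;0 0 0 0 0 0;0 0 0 0 0 0"
}}

```text
time_s: 2.35
eef_pos: [0.5721, 0.2634, 0.0832]
eef_rot: [0.0, 0.128, 0.992, 0.0]
wrist_force: [0.9, -0.0, 0.6]
opening: 1.0
grasp_force: 0.0
```

Run:
```python
from h import *
o=ctrl.get_obs();c=cam("wrist");p=c["pixels"].astype(int);T=toolR().as_matrix()
print(o["eef_pos"],ctrl.get_obs()["eef_pos"])
q=proj(c,[o["eef_pos"]*[1,1,0]+[0,0,.044]])[0];print(q)
m=((p.min(2)>130)&(p.max(2)-p.min(2)<50)).astype(np.uint8)
n,l,s,ce=cv2.connectedComponentsWithStats(m)
x0,y0=int(q[0])-75,max(0,int(q[1])-75)
cv2.imwrite("pics/c2.png",cv2.resize(p[y0:y0+150,x0:x0+150][:,:,::-1].astype(np.uint8),(600,600),interpolation=cv2.INTER_CUBIC))
for i in range(1,n):
    if s[i,4]>600: print(s[i])
print(x0,y0)
np.savez("c2",mtx=c["mtx"],k1=c["k1"],R=c["R"],t=c["t"],e=o["eef_pos"],T=T)
```

```text
[0.57206325 0.26344454 0.0832151 ] [0.57245189 0.26338431 0.08365688]
[259.32867006 217.9981649 ]
[  99   81   49   43 1611]
[ 231  178   51   87 3078]
[173 255  31  53 746]
184 142
```

View pics/c2.png

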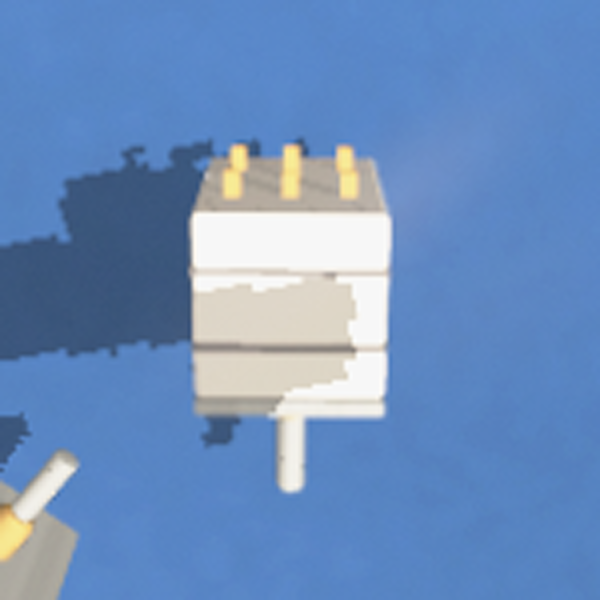

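The close view shows the switch's top corners at crop (192,212), (390,212), (386,416) and (194,416). It is nearly square to the tool.

Run:
```python
from h import *
c=dict(np.load("c2.npz"));c["k1"]=float(c["k1"])
P=np.array([plane(c,(u/4+184-.4,v/4+142-.4),.044) for u,v in [(192,212),(390,212),(386,416),(194,416)]])
L=(P-c["e"])@c["T"]*1000;print(L.round(1),L.mean(0).round(1),P.mean(0))
# top view: panel hole estimate, amp
t=cam("top","top1");s=cam("scene","sc1")
A=t["pixels"][150:215,290:420][:,:,::-1]; cv2.imwrite("pics/tp.png",cv2.resize(A,(780,390),interpolation=cv2.INTER_CUBIC))
```

```text
[[ 18.  -19.9  39.2]
 [ 18.   15.5  39.2]
 [-22.4  15.7  39.3]
 [-22.5 -20.7  39.2]] [-2.2 -2.3 39.2] [0.57371005 0.26064396 0.044     ]
```

View pics/tp.png

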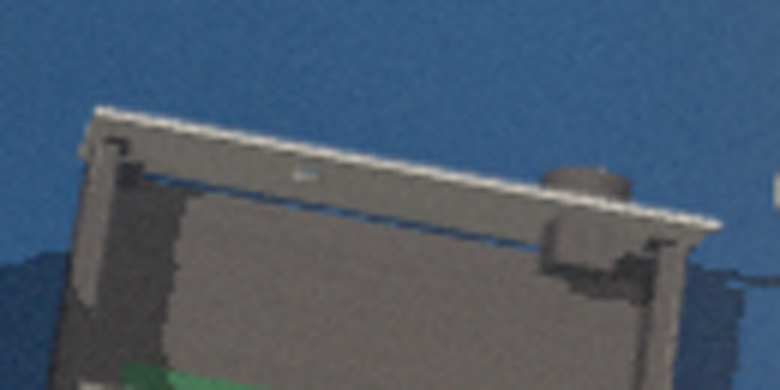

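The crop shows the hole's lit patch at about (307,174), the panel's top ends at (96,108) and (720,225), and the volume control at (600,235). I'll grasp the switch now.

>>> {"name": "carry_out", "arguments": {
  "plan": "-0.05 -0.06 0.2 0 0 0;0 0 0.4 0 0 0;0 0 0.4 0 0 0;0 0 0.4 0 0 0;0 0 0.3 0 0 0;0 0 0.2 0 0 0;0 0 0.08 0 0 0;0 0 0 0 0 0"
}}

```text
time_s: 3.17
eef_pos: [0.5728, 0.2597, 0.0025]
eef_rot: [-0.001, 0.128, 0.992, -0.0]
wrist_force: [-0.4, -0.3, -1.3]
opening: 0.998
grasp_force: 0.0
```

>>> {"name": "carry_out", "arguments": {
  "plan": "0 0 0 0 0 0;0 0 0 0 0 0;0 0 0 0 0 0;0 0 0 0 0 0;0 0 0 0 0 0;0 0 0 0 0 0;0 0 0 0 0 0;0 0 0 0 0 0",
  "claw": 1
}}

```text
time_s: 3.83
eef_pos: [0.574, 0.2602, 0.0042]
eef_rot: [0.001, 0.128, 0.992, 0.0]
wrist_force: [-0.2, -0.2, 5.1]
opening: 0.413
grasp_force: 60.3
```

>>> {"name": "carry_out", "arguments": {
  "plan": "0 0 -0.1 0 0 0;0 0 -0.3 0 0 0;0 0 -0.6 0 0 0;0 0 -0.7 0 0 0;0 0 -0.7 0 0 0;0 0 -0.5 0 0 0;0 0 -0.3 0 0 0;0 0 0 0 0 0"
}}

```text
time_s: 4.5
eef_pos: [0.5751, 0.2605, 0.1351]
eef_rot: [0.003, 0.128, 0.992, 0.001]
wrist_force: [1.8, 0.0, -0.9]
opening: 0.417
grasp_force: 59.8
```

Run:
```python
from h import *
t=cam("top");s=cam("scene");cam("wrist","w3")
f=lambda u,v:(290+u/6-.4,150+v/6-.4)
a=plane(t,f(96,112),.087);b=plane(t,f(720,228),.087);h=plane(t,f(307,174),.055)
y=(a-b);print(np.linalg.norm(y));y/=np.linalg.norm(y);x=np.array([y[1],-y[0],0]);mid=(a+b)/2
print(a,b,"yaw",np.degrees(np.arctan2(x[1],x[0])),"mid",mid,"hole by ends",mid+.035*y,"hole seen",h)
o=ctrl.get_obs();print(o)
```

```text
0.26775461165356473
[ 0.6342985  -0.09874558  0.087     ] [ 0.5813591  -0.36121454  0.087     ] yaw -11.403434611070086 mid [ 0.6078288  -0.22998006  0.087     ] hole by ends [ 0.61474886 -0.19567098  0.087     ] hole seen [ 0.61450532 -0.19472729  0.055     ]
{'time_s': 4.65, 'q': array([ 2.37479229e-01,  4.00084561e-01,  1.54629177e+00, -1.59502640e-05,
        1.19755773e+00, -1.07648316e+00]), 'dq': array([-1.48861136e-03,  2.12785436e-02,  1.09817205e-02, -2.56308793e-04,
        2.98761046e-05, -1.21760060e-03]), 'joint_efforts': array([ 1.66076620e-02, -5.49509525e+01, -3.41411519e+01,  6.42522700e-04,
       -3.68833775e-02, -8.75844694e-05]), 'eef_pos': array([0.57217077, 0.25968876, 0.12983028]), 'eef_rot': array([-1.09055520e-03,  1.28061325e-01,  9.91765560e-01, -4.25794474e-04]), 'wrist_force': array([-0.50140696,  0.25720857, -2.74242339]), 'torque': array([ 0.00679728, -0.00576864, -0.01043886]), 'grasp_force': 59.845706820487976, 'opening': 0.41168018711961024}
```

View pics/w3.png

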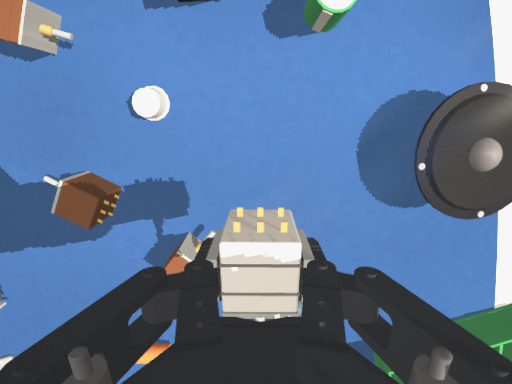

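The switch is held squarely between the fingers at (260,265), with its lugs toward the robot. The hole is at about (0.6146, -0.195, 0.055) with the panel yawed -11.4 degrees. I'm carrying the switch over.

>>> {"name": "carry_out", "arguments": {
  "plan": "-0.136 -0.723 0 0 0 0;-0.136 -0.723 0 0 0 0;-0.136 -0.723 0 0 0 0;-0.136 -0.723 0 0 0 0;-0.136 -0.723 0 0 0 0;-0.136 -0.723 0 0 0 0;-0.136 -0.723 0 0 0 0;-0.136 -0.723 0 0 0 0"
}}

```text
time_s: 5.32
eef_pos: [0.5547, 0.024, 0.129]
eef_rot: [-0.002, 0.128, 0.992, 0.0]
wrist_force: [1.1, 1.1, -1.4]
opening: 0.413
grasp_force: 60.2
```

>>> {"name": "carry_out", "arguments": {
  "plan": "-0.136 -0.723 0 0 0 0;-0.136 -0.723 0 0 0 0;-0.136 -0.723 0 0 0 0;-0.136 -0.723 0 0 0 0;-0.136 -0.723 0 0 0 0;-0.136 -0.723 0 0 0 0;-0.136 -0.723 0 0 0 0;0 0 0 0 0 -0.58"
}}

```text
time_s: 5.98
eef_pos: [0.5405, -0.1849, 0.1293]
eef_rot: [-0.001, 0.101, 0.995, -0.0]
wrist_force: [-0.3, 0.7, -0.2]
opening: 0.418
grasp_force: 60.3
```

>>> {"name": "carry_out", "arguments": {
  "plan": "0 0 0 0 0 0;0 0 0 0 0 0;0 0 0 0 0 0;0 0 0 0 0 0;0 0 0 0 0 0;0 0 0 0 0 0;0 0 0 0 0 0;0 0 0 0 0 0"
}}

```text
time_s: 6.65
eef_pos: [0.5421, -0.18, 0.1314]
eef_rot: [0.0, 0.099, 0.995, -0.0]
wrist_force: [0.3, -0.6, -1.9]
opening: 0.414
grasp_force: 60.3
```

Run:
```python
from h import *
o=ctrl.get_obs();w=cam("wrist","w4");s=cam("scene");T=toolR().as_matrix()
print(o["eef_pos"],T.round(3),o["time_s"])
np.savez("w4",mtx=w["mtx"],k1=w["k1"],R=w["R"],t=w["t"],e=o["eef_pos"],T=T)
h=[.6146,-.1952,.055];print(proj(w,[h]),proj(s,[h,o["eef_pos"]]))
```

```text
[ 0.54206439 -0.18002654  0.13139554] [[-0.98   0.197  0.   ]
 [ 0.197  0.98  -0.   ]
 [-0.    -0.    -1.   ]] 6.65
[[258.85163627 276.04581734]] [[207.39875981 242.0921285 ]
 [199.4043407  207.96000433]]
```

View pics/w4.png

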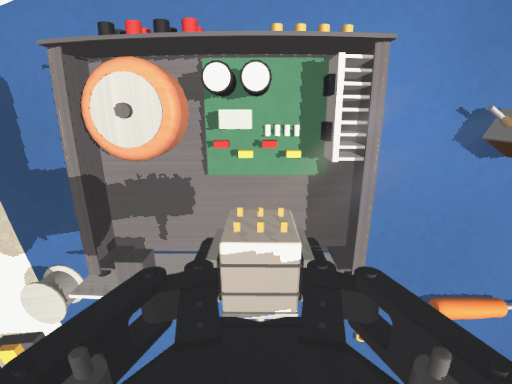

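The wrist view looks down into the tray. The rear wall's top runs from (40,42) to (396,38), parallel to the tool, and the held switch at (260,265) hides the hole.

Run:
```python
from h import *
c=dict(np.load("w4.npz"));c["k1"]=float(c["k1"])
for z,us in [(.071,[(41,43),(395,38)]),(.061,[(92,290),(354,270)]),(.061,[(49,50),(389,45)])]:
    P=[(plane(c,u,z)-c["e"])@c["T"]*1000 for u in us];print(np.round(P,1),"mid y",(P[0][1]+P[1][1])/2)
# switch rear top edge and face corners
for u in [(219,240),(301,240),(222,313),(298,313)]: print(((plane(c,u,.1314+.0185+.022)-c["e"])@c["T"]*1000).round(1))
s=cam("scene");p=s["pixels"][130:290,120:320][:,:,::-1];cv2.imwrite("pics/sc4.png",cv2.resize(p,(750,600),interpolation=cv2.INTER_CUBIC))
```

```text
[[ 126.6 -159.2   60.4]
 [ 126.7   95.3   60.4]] mid y -31.973586393157262
[[ -88.7 -163.4   70.4]
 [ -64.2   87.6   70.4]] mid y -37.86968542890478
[[ 123.8 -161.1   70.4]
 [ 124.4   95.8   70.4]] mid y -32.63102036446465
[ 21.6 -17.  -40.5]
[ 21.7  17.7 -40.5]
[-16.3 -17.4 -40.5]
[-16.3  18.3 -40.5]
```

View pics/sc4.png

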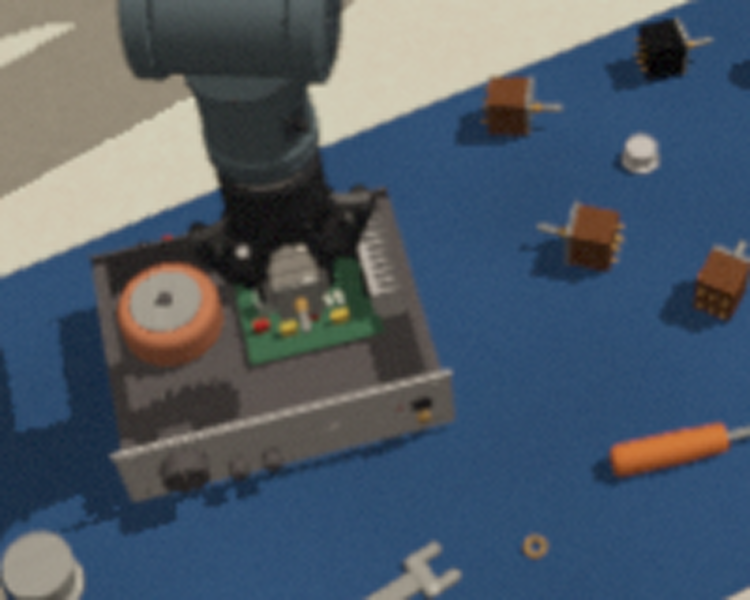

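The scene crop shows the tray, with the hole probably at the light spot near (335,425) on the panel and the switch's shaft at about (303,310). The area ahead is clear, so I'm lowering behind the panel with a small +y correction.

>>> {"name": "carry_out", "arguments": {
  "plan": "-0.1 0.05 0.2 0 0 0;0 0 0.4 0 0 0;0 0 0.4 0 0 0;0 0 0.4 0 0 0;0 0 0.4 0 0 0;0 0 0.35 0 0 0;0 0 0.2 0 0 0;0 0 0 0 0 0"
}}

```text
time_s: 7.47
eef_pos: [0.5448, -0.1783, 0.0348]
eef_rot: [-0.002, 0.099, 0.995, 0.001]
wrist_force: [-0.2, 0.5, -1.2]
opening: 0.419
grasp_force: 60.3
```

>>> {"name": "carry_out", "arguments": {
  "plan": "-0.05 0 0 0 0 0;-0.1 0 0 0 0 0;-0.1 0 0 0 0 0;-0.1 0 0 0 0 0;-0.1 0 0 0 0 0;-0.05 0 0 0 0 0;0 0 0 0 0 0;0 0 0 0 0 0"
}}

```text
time_s: 8.13
eef_pos: [0.5659, -0.1831, 0.0373]
eef_rot: [-0.0, 0.099, 0.995, -0.0]
wrist_force: [-0.1, -0.6, -1.4]
opening: 0.414
grasp_force: 60.3
```

Run:
```python
from h import *
o=ctrl.get_obs();T=toolR().as_matrix();s=cam("scene");w=cam("wrist")
print(o["eef_pos"],o["wrist_force"],T[:,0].round(3),o["time_s"])
e=o["eef_pos"];tip=e+T@[-.0485,0,-.018];print("tip",tip,proj(s,[tip,[.6146,-.1952,.055]]))
a=s["pixels"][200:275,165:265][:,:,::-1];a=cv2.resize(a,(800,600),interpolation=cv2.INTER_CUBIC)
cv2.imwrite("pics/sc5.png",a)
```

```text
[ 0.56594136 -0.18311419  0.03731307] [-0.09192433 -0.6197217  -1.43220085] [-0.98   0.197  0.   ] 8.1333
tip [ 0.61348844 -0.19268769  0.05530956] [[208.0103996  241.41038258]
 [207.39875981 242.0921285 ]]
```

View pics/sc5.png

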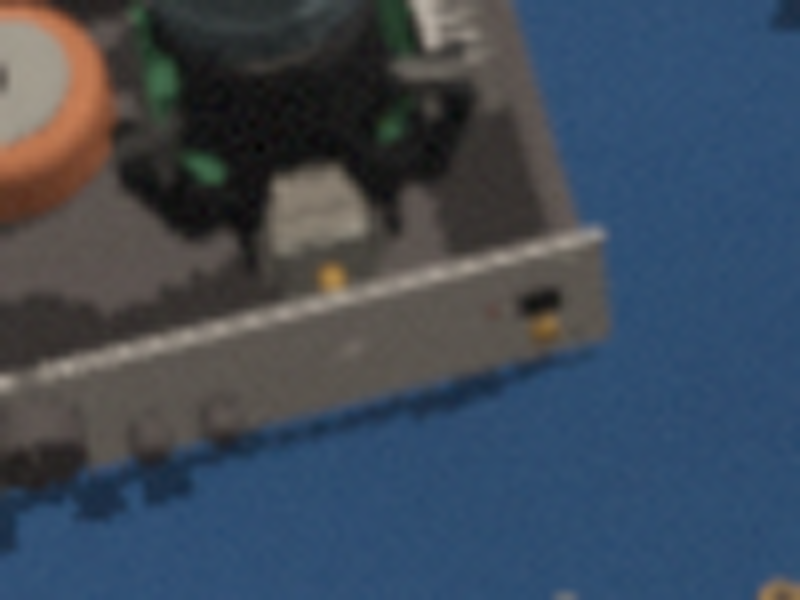

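The crop shows the hole's bright spot at about (348,347) on the panel's outer face and the bushing at (332,275). The predicted tip is at (344,331), which lines up, so I'm advancing the shaft slowly.

>>> {"name": "carry_out", "arguments": {
  "plan": "-0.05 0 0 0 0 0;-0.05 0 0 0 0 0;-0.05 0 0 0 0 0;-0.05 0 0 0 0 0;-0.05 0 0 0 0 0;-0.05 0 0 0 0 0;0 0 0 0 0 0;0 0 0 0 0 0"
}}

```text
time_s: 8.9
eef_pos: [0.5777, -0.1855, 0.0372]
eef_rot: [-0.0, 0.099, 0.995, -0.0]
wrist_force: [-1.3, 0.4, -0.9]
opening: 0.415
grasp_force: 60.3
```

Run:
```python
from h import *
o=ctrl.get_obs();T=toolR().as_matrix();s=cam("scene")
print(o["eef_pos"],o["wrist_force"],o["torque"],T.T@o["wrist_force"])
e=o["eef_pos"];tip=e+T@[-.0485,0,-.018];print("tip",tip,proj(s,[tip]))
a=s["pixels"][200:275,165:265][:,:,::-1];a=cv2.resize(a,(800,600),interpolation=cv2.INTER_CUBIC)
cv2.imwrite("pics/sc6.png",a)
```

```text
[ 0.57772521 -0.18551531  0.03724609] [-1.2565756   0.41610175 -0.94720819] [ 0.04634911  0.0205173  -0.02706116] [1.31395236 0.1599315  0.94724726]
tip [ 0.62527184 -0.19508749  0.05524446] [[208.85308163 244.83161218]]
```

>>> {"name": "carry_out", "arguments": {
  "plan": "0 0.03 0 0 0 0;0 0.03 0 0 0 0;0 0.02 0 0 0 0;0 0 0 0 0 0;0 0 0 0 0 0;0 0 0 0 0 0;0 0 0 0 0 0;0 0 0 0 0 0"
}}

```text
time_s: 9.62
eef_pos: [0.5783, -0.1824, 0.0373]
eef_rot: [0.0, 0.099, 0.995, -0.0]
wrist_force: [-0.5, 0.3, -0.5]
opening: 0.411
grasp_force: 60.3
```

>>> {"name": "carry_out", "arguments": {
  "plan": "0 -0.04 0 0 0 0;0 -0.04 0 0 0 0;0 -0.04 0 0 0 0;0 -0.04 0 0 0 0;0 0 0 0 0 0;0 0 0 0 0 0;0 0 0 0 0 0;0 0 0 0 0 0"
}}

```text
time_s: 10.28
eef_pos: [0.577, -0.1887, 0.0373]
eef_rot: [-0.0, 0.099, 0.995, -0.0]
wrist_force: [-0.6, 0.1, -0.4]
opening: 0.411
grasp_force: 60.3
```

>>> {"name": "carry_out", "arguments": {
  "plan": "0 0.04 0 0 0 0;0 0.04 0 0 0 0;0 0 0.03 0 0 0;0 0 0.03 0 0 0;0 0 0.02 0 0 0;0 0 0 0 0 0;0 0 0 0 0 0;0 0 0 0 0 0"
}}

```text
time_s: 10.95
eef_pos: [0.5777, -0.1855, 0.0341]
eef_rot: [-0.0, 0.099, 0.995, -0.0]
wrist_force: [-0.6, 0.1, -1.2]
opening: 0.415
grasp_force: 60.3
```

>>> {"name": "carry_out", "arguments": {
  "plan": "0 0 -0.04 0 0 0;0 0 -0.04 0 0 0;0 0 -0.04 0 0 0;0 0 -0.04 0 0 0;0 0 0 0 0 0;0 0 0 0 0 0;0 0 0 0 0 0;0 0 0 0 0 0"
}}

```text
time_s: 11.62
eef_pos: [0.5776, -0.1855, 0.0405]
eef_rot: [0.0, 0.099, 0.995, -0.0]
wrist_force: [-0.7, 0.6, -0.9]
opening: 0.414
grasp_force: 60.2
```

>>> {"name": "carry_out", "arguments": {
  "plan": "0 0 0.04 0 0 0;0 0 0.04 0 0 0;0 0 0 0 0 0;-0.05 0 0 0 0 0;-0.05 0 0 0 0 0;0 0 0 0 0 0;0 0 0 0 0 0;0 0 0 0 0 0"
}}

```text
time_s: 12.28
eef_pos: [0.5816, -0.1863, 0.0373]
eef_rot: [-0.0, 0.099, 0.995, -0.0]
wrist_force: [0.2, 0.1, -0.8]
opening: 0.413
grasp_force: 60.2
```

Run:
```python
from h import *
o=ctrl.get_obs();T=toolR().as_matrix();s=cam("scene")
print(o["eef_pos"],T.T@o["wrist_force"])
e=o["eef_pos"];print(proj(s,[e+T@[-.0485,0,-.018],[.6146,-.1952,.055]]))
a=s["pixels"];g=lambda im:im[236:254,198:222].mean(2).astype(int)
b=cv2.imread("pics/sc1.png")
print(g(b));print(g(a))
```

```text
[ 0.5815972  -0.18630394  0.03728448] [-0.1831539   0.16804977  0.76927476]
[[209.12859502 245.9535584 ]
 [207.39875981 242.0921285 ]]
[[ 84  83  86  87  91  90 100 109 114 127 131 134 134 145 143 127 118 106
   98  94  90  88  89  88]
 [ 90  92  97 107 114 128 136 136 135 144 141 127 117 106  98  94  90  87
   89  87  86  87  85  86]
 [114 127 137 137 135 143 147 134 118 106  96  93  91  88  86  87  87  87
   88  87  87  85  87  89]
 [134 142 147 132 118 104  97  94  90  85  86  87  86  88  87  86  88  88
   87  87  87  87  86  85]
 [118 103 100  92  89  85  85  84  85  86  85  84  88  86  87  87  85  84
   85  85  85  86  86  85]
 [ 87  86  86  86  88  87  87  85  86  84  86  90  87  86  86  85  86  84
   87  85  88  86  87  87]
 [ 85  86  85  86  86  84  87  86  88  88  92  94  90  86  85  87  87  86
   86  86  85  85  86  87]
 [ 86  84  85  85  86  87  85  83  85  92  96 100  94  86  85  89  87  87
   87  85  85  86  86  84]
 [ 87  84  85  84  88  85  85  85  89  94  99  93  87  85  86  86  84  85
   86  87  86  86  87  85]
 [ 87  86  85  86  85  86  84  86  82  85  86  84  84  8
[... 1972 characters left out ...]
81  82  84  83  83  84  84  84  84  83  85  85  83  84  83  85  85
   85  85  83  82  82  71]
 [ 82  82  84  82  83  83  84  85  83  85  84  81  83  86  84  84  83  82
   81  76  72  72  66  59]
 [ 82  82  82  84  84  83  85  84  85  86  84  85  83  83  83  75  72  70
   68  62  50  51  50  48]
 [ 84  84  85  83  82  85  84  82  79  83  82  82  74  67  68  61  53  52
   51  47  49  44  49  51]
 [ 82  84  82  81  79  83  84  79  78  74  67  67  59  53  50  51  56  63
   57  52  57  61  63  62]
 [ 80  82  81  80  75  72  69  67  68  62  48  52  57  55  56  62  69  76
   68  64  67  77  77  75]
 [ 77  76  66  66  65  59  52  51  60  60  60  64  70  71  69  75  79  77
   78  77  77  76  76  78]]
```

The pixel values show a new bright streak at (208.5, 242–246) on the panel's outside, so the shaft is through. It moved freely ±3.2 mm in y and z, so it is centred.

>>> {"name": "carry_out", "arguments": {
  "plan": "-0.04 0 0 0 0 0;-0.04 0 0 0 0 0;-0.04 0 0 0 0 0;-0.04 0 0 0 0 0;-0.04 0 0 0 0 0;0 0 0 0 0 0;0 0 0 0 0 0;0 0 0 0 0 0"
}}

```text
time_s: 13.0
eef_pos: [0.5894, -0.1878, 0.0372]
eef_rot: [-0.0, 0.099, 0.995, 0.0]
wrist_force: [0.0, 0.5, -1.5]
opening: 0.416
grasp_force: 60.2
```

>>> {"name": "carry_out", "arguments": {
  "plan": "-0.03 0 0 0 0 0;-0.02 0 0 0 0 0;-0.02 0 0 0 0 0;0 0 0 0 0 0;0 0 0 0 0 0;0 0 0 0 0 0;0 0 0 0 0 0;0 0 0 0 0 0"
}}

```text
time_s: 13.67
eef_pos: [0.5921, -0.1884, 0.0373]
eef_rot: [-0.0, 0.099, 0.995, 0.0]
wrist_force: [-1.1, 0.2, -1.0]
opening: 0.415
grasp_force: 60.2
```

>>> {"name": "carry_out", "arguments": {
  "plan": "-0.02 0 0 0 0 0;-0.02 0 0 0 0 0;-0.01 0 0 0 0 0;0 0 0 0 0 0;0 0 0 0 0 0;0 0 0 0 0 0;0 0 0 0 0 0;0 0 0 0 0 0"
}}

```text
time_s: 14.33
eef_pos: [0.5941, -0.1888, 0.0373]
eef_rot: [-0.0, 0.099, 0.995, 0.0]
wrist_force: [0.3, 0.2, -1.0]
opening: 0.415
grasp_force: 60.2
```

>>> {"name": "carry_out", "arguments": {
  "plan": "-0.02 0 0 0 0 0;-0.02 0 0 0 0 0;0 0 0 0 0 0;0 0 0 0 0 0;0 0 0 0 0 0;0 0 0 0 0 0;0 0 0 0 0 0;0 0 0 0 0 0"
}}

```text
time_s: 15.0
eef_pos: [0.5956, -0.1891, 0.0373]
eef_rot: [-0.0, 0.099, 0.995, 0.0]
wrist_force: [-0.0, 0.6, -0.6]
opening: 0.417
grasp_force: 60.3
```

>>> {"name": "carry_out", "arguments": {
  "plan": "-0.02 0 0 0 0 0;-0.02 0 0 0 0 0;0 0 0 0 0 0;0 0 0 0 0 0;0 0 0 0 0 0;0 0 0 0 0 0;0 0 0 0 0 0;0 0 0 0 0 0"
}}

```text
time_s: 15.67
eef_pos: [0.5964, -0.1892, 0.0371]
eef_rot: [-0.001, 0.099, 0.995, 0.0]
wrist_force: [-4.9, 1.1, 1.9]
opening: 0.414
grasp_force: 60.6
```

>>> {"name": "carry_out", "arguments": {
  "plan": "-0.02 0 0 0 0 0;-0.01 0 0 0 0 0;0 0 0 0 0 0;0 0 0 0 0 0;0 0 0 0 0 0;0 0 0 0 0 0;0 0 0 0 0 0;0 0 0 0 0 0"
}}

```text
time_s: 16.33
eef_pos: [0.5969, -0.1893, 0.0369]
eef_rot: [-0.002, 0.099, 0.995, 0.0]
wrist_force: [-7.3, 0.8, 3.5]
opening: 0.419
grasp_force: 60.8
```

>>> {"name": "carry_out", "arguments": {
  "plan": "-0.02 0 -0.01 0 0 0;-0.015 0 0 0 0 0;0 0 0 0 0 0;0 0 0 0 0 0;0 0 0 0 0 0;0 0 0 0 0 0;0 0 0 0 0 0;0 0 0 0 0 0"
}}

```text
time_s: 17.0
eef_pos: [0.5973, -0.1894, 0.0369]
eef_rot: [-0.003, 0.099, 0.995, 0.001]
wrist_force: [-10.1, 1.5, 3.2]
opening: 0.416
grasp_force: 60.8
```

Run:
```python
from h import *
o=ctrl.get_obs();T=toolR().as_matrix()
print(o["eef_pos"],o["time_s"],"F tool",(T.T@o["wrist_force"]).round(2),"M tool",(T.T@o["torque"]).round(3));print(T.round(4))
w=cam("wrist");p=w["pixels"].astype(int)
m=((p.min(2)>110)&(p.max(2)-p.min(2)<60))
print([(r,np.where(m[r,200:320])[0][[0,-1]]+200) for r in (240,244,250,280,300,310)])
c=dict(np.load("w4.npz"))
q=cv2.imread("pics/w4.png").astype(int)
m=((q.min(2)>110)&(q.max(2)-q.min(2)<60))
print([(r,np.where(m[r,200:320])[0][[0,-1]]+200) for r in (240,244,250,280,300,310)])
for im in (p,q): print(im[222:250,245:275].mean(axis=(1,2)).astype(int),im[222:250,225:232].mean(axis=(1,2)).astype(int),im[222:250,288:295].mean(axis=(1,2)).astype(int))
```

```text
[ 0.59734609 -0.18935838  0.03689698] 17.0 F tool [10.21 -0.49 -3.17] M tool [ 0.098  1.325 -0.17 ]
[[-9.804e-01  1.971e-01 -5.500e-03]
 [ 1.971e-01  9.804e-01  1.700e-03]
 [ 5.700e-03  6.000e-04 -1.000e+00]]
[(240, array([214, 306])), (244, array([212, 308])), (250, array([210, 310])), (280, array([221, 298])), (300, array([218, 302])), (310, array([219, 301]))]
[(240, array([200, 306])), (244, array([200, 308])), (250, array([211, 305])), (280, array([221, 298])), (300, array([218, 302])), (310, array([222, 297]))]
[162 164 164 164 165 166 166 167 166 161 155 155 155 156 157 157 156 156
 156 172 219 242 246 246 246 246 246 246] [143 147 150 151 151 150 150 150 151 152 153 154 155 155 156 156 157 157
 157 183 232 245 246 246 246 246 246 246] [164 163 163 161 160 159 159 158 158 158 158 158 155 152 149 149 150 150
 152 164 211 239 245 246 246 246 246 246]
[152 156 155 155 155 156 157 157 157 156 150 144 144 146 147 147 146 146
 146 153 197 236 244 245 245 246 246 246] [142 143 144 142 141 142 143 145 146 146 147 147 148 147 147 147 147 147
 147 159 215 242 245 245 245 245 245 245] [154 153 153 152 150 147 144 142 143 145 145 147 148 148 148 148 148 149
 148 151 189 230 241 244 245 246 246 246]
```

>>> {"name": "carry_out", "arguments": {
  "plan": "0 0 0 0 -0.03 0;0 0 0 0 -0.02 0;0 0 0 0 0 0;0 0 0 0 0 0;0 0 0 0 0 0;0 0 0 0 0 0;0 0 0 0 0 0;0 0 0 0 0 0"
}}

```text
time_s: 17.72
eef_pos: [0.5974, -0.1894, 0.0368]
eef_rot: [-0.0, 0.099, 0.995, 0.0]
wrist_force: [-10.5, 1.0, 2.2]
opening: 0.415
grasp_force: 60.7
```

Run:
```python
from h import *
o=ctrl.get_obs();T=toolR().as_matrix();s=cam("scene")
print(o["eef_pos"],o["time_s"],"F tool",(T.T@o["wrist_force"]).round(2),"M tool",(T.T@o["torque"]).round(3));print(T.round(4))
print(s["pixels"][240:256,202:216].mean(2).astype(int)); e=o["eef_pos"];print(proj(s,[e+T@[-.0485,0,-.018],e+T@[-.0305,0,-.018]]))
```

```text
[ 0.59737485 -0.18935446  0.03682763] 17.7167 F tool [10.51 -1.04 -2.15] M tool [ 0.144  1.377 -0.162]
[[-9.804e-01  1.971e-01 -6.000e-04]
 [ 1.971e-01  9.804e-01  6.000e-04]
 [ 7.000e-04  5.000e-04 -1.000e+00]]
[[ 97  92  92  88  87  87  86  84  86  88  86  85  89  85]
 [ 86  86  84  85  82  85  84  84  84  84  87  85  87  85]
 [ 86  84  85  86  84  86  86  86  82  83  87  87  87  85]
 [ 84  84  85  86  82  87 102 101  92  88  85  85  84  86]
 [ 85  84  84  83  85  97 113 119 104  86  84  86  84  85]
 [ 85  85  85  83  86  92 113 129 115  88  83  84  85  84]
 [ 83  83  83  85  85  88 115 139 127  91  85  84  87  85]
 [ 81  85  81  83  83  86 107 134 128  91  85  84  85  84]
 [ 83  83  85  85  83  86  97 126 129  97  84  83  85  83]
 [ 83  84  83  84  84  83  88 121 131 106  86  84  82  81]
 [ 83  84  84  84  81  80  79 104 115 100  76  70  71  68]
 [ 84  79  77  75  72  68  67  71  72  69  56  53  49  50]
 [ 72  70  62  59  53  51  49  49  50  51  48  54  64  63]
 [ 54  52  49  48  49  49  49  57  60  65  62  71  75  76]
 [ 48  51  50  58  65  66  64  70  73  75  75  77  79  78]
 [ 63  67  67  69  76  77  77  78  77  79  78  76  77  77]]
[[210.34473931 250.64820055]
 [209.05117733 245.47272516]]
```

```bash
python3 -c "
from bench import ctrl
print(ctrl.hand_in())"
```

```text
the job is handed in; nothing more can be done
None
```

The white selector switch is through the panel hole, square and upright with its steel face against the inside; I handed the job in at 17.7 s, still gripping and pressing it with about 10.5 N (I viewed 11 pictures, one over your limit of 10).

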